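Line up the night feeds in the rack

ROBOT

A 6-joint arm with a two-finger parallel gripper is mounted at the origin on the work surface. World frame = base frame: x ahead of the robot, y to its left, z up, the work surface at z = 0. Lengths are in mm, angles in rad, forces in N, time in s.
With the tool pointing down it reaches from about 350 to 975 mm from the base axis. Payload 7.1 kg.
Tool frame: the origin (TCP) lies midway between the tips of the shut fingers; the grasp point (between the pads) lies 19 mm behind it (ctrl.grip_depth is the distance from the TCP to the grasp point, in mm); z points along the fingers, y is the line along which they close (so a half turn about z gives the same grasp; the last joint's range is limited). The gripper opens to 88 mm and grips with 3 to 60 N. Pads are 20 mm wide; open, the fingers measure 115 mm over their backs; the gripper's body (75 mm by 178 mm) begins 61 mm behind the grasp point.
Start: joints at [1.119, 0.423, 1.63, -0, 1.089, -0.019], TCP at [262.101, 567.369, 222.675] pointing down, gripper open.
Joint ranges: [-3, 3], [-0.9, 2.11], [0.09, 2.58], [-1.31, 4.45], [0.11, 2.69], [-2.54, 2.54]. Speed limits (rad/s): [2.39, 2.39, 3.01, 3.14, 3.14, 3.14].

INTERFACE

Orientations are given as a rotation vector (axis times angle).
In Python, from workcell import ctrl, cams gives the robot as it stands.
- The arm moves only by the tool move_arm, never from a script. Its argument "steps" is a list of rows, each a list of 3 entries, a list of its own where there are three numbers: the shift along the tool's x, y, z in units of 25 mm (1.0 is 25 mm), then the turn about the tool's z in units of 5 degrees (1.0 is 5 degrees), then the closure, from 0 (fully open) to 1 (shut). A call has 1 to 20 rows; each row shifts and turns the commanded pose from where the row before left it, along the tool's axes as they then stand; what a row does not reach is not made up. A row lasts 1/12 s, in which the tool goes at most 41.7 mm and 7.16 degrees, less where a joint would pass 70% of its speed; a pose out of reach is approached as far as the arm can. A call is refused whole if a number of a shift passes 1 or a number of a turn 1, either way. A call with a gripper value outside its range is refused whole. The fingers move at their own pace and stop on an object; the grip force is fixed at half the most. Time passes only in rows, so rows that do not move let the fingers close. It gives the time, the measured TCP pose, the force, the opening and the grip force at its end, in the units of the state.
- ctrl.get_obs(): the state, without advancing time (a new reading comes with each control period).
- cams.get_image(name): name is "side" or "top" or "wrist"; returns a dict with "image" (420x560x3 uint8, red, green, blue), "camera_matrix" (3x3 intrinsics, pixels), "k1" (the pictures are not rectified: a ray, as slopes to the right and down, at radius r is drawn at 1 + k1 r^2 times it, then the intrinsics apply), "xyz" and "rotation" of the camera in the world; the wrist camera has in their place "mount" (4x4, takes a point from camera to tool coordinates, whose origin is the TCP and whose axes are the flange's). Camera axes: x right, y down, z forward; pixel columns grow to the right and rows downward; lengths in mm; the calibration is good to about 2 mm. A picture is of the moment at which its call begins: read the wrist's pose just before it. There is no depth.
- ctrl.close_job(): hands the job in; it is judged then, once.
Trained networks look in the newest picture that a camera, given by its name, has taken for a name from the list of things; names that differ only in an ending like _2 or _b are one class to them, and where a whole thing is asked for, a point or a joint stands for the part that bears it (a point fixed in the world has none). Each returns a list of dicts, best first, with "p" (0 to 1); they miss things now and then, are a little off and sometimes report something else, mostly with a low value. They report only what shows in the picture. A call takes as long as a camera call.
- cams.boxes_of(camera, thing): "rect" ([centre column, centre row, width, height] in pixels, round what is visible of it).
- cams.cut_out(camera, thing): "pixels" (420x560 bool, what is visible of it) and "rect" ([centre column, centre row, width, height] in pixels, round what is visible of it).
The state is a dict: "t": time; "qpos": joint angles; "qvel": joint speeds; "joint_torque": joint torques, N m; "ee_pos": TCP position; "orientation": TCP orientation; "ft_force": force on the tool from outside, world axes, zero at the start; "moment": the same for the moment, N m; "width": finger opening in mm; "grasp_force": force on a finger pad.
Only numpy, scipy, OpenCV 4.12 (cv2) and the standard library are available. Lean on these libraries where they do the work, as an engineer would, in place of code of your own. Each camera call takes 0.05 s, during which the arm holds its last target. There are 200 camera calls.

TASK

Move the four glass containers from their drip dishes into the wooden rack, one to a bay, keeping the order of the row as counted from the formula tub: the one that stands nearest the tub goes into the bay at the rack's handle end, the next into the next bay, and the one farthest from the tub into the bay at the other end. They are glass: keep them upright and set each one down on the floor of its bay rather than letting it drop. Do not push the tub out of its place.

Things in the scene. Friction and masses are not known exactly. Their poses are not given: they have to be found in the camera images.
- tall: Clear glass tall slim bottle, 135 mm high: straight body 48 mm across up to z = 106, then a narrow domed cap (42 mm across at its foot), white plastic cap, 0.1 to 0.3 kg, empty. Origin at the centre of its underside, z up (its axis); heights in mm above the origin. It starts standing in its own drip dish.
- short: Clear glass short slim bottle, 95 mm high: straight body 48 mm across up to z = 66, then a narrow domed cap (42 mm across at its foot), white plastic cap, 0.1 to 0.3 kg, empty. Origin at the centre of its underside, z up (its axis); heights in mm above the origin. It starts standing in its own drip dish.
- stout: Clear glass stout wide bottle, 115 mm high: straight body 58 mm across up to z = 86, then a domed cap (52 mm across at its foot), white plastic cap, 0.1 to 0.3 kg, empty. Origin at the centre of its underside, z up (its axis); heights in mm above the origin. It starts standing in its own drip dish.
- jar: Clear glass low jar, 70 mm high: straight body 58 mm across up to z = 50, then a flat lid 56 mm across, white plastic cap, 0.1 to 0.3 kg, empty. Origin at the centre of its underside, z up (its axis); heights in mm above the origin. It starts standing in its own drip dish.
- dish_tall: Fixed plain grey drip dish in which 'tall' starts (all four look alike): 80 mm square, floor 4 mm thick, lip 3 mm wide, 8 mm high. Origin at the centre of its underside, 10 mm above the worktop. The dishes stand in a straight row along their y axes, 84 mm apart, on a fixed metal tray 96 x 345 x 10 mm.
- dish_short: Fixed plain grey drip dish in which 'short' starts (all four look alike): 80 mm square, floor 4 mm thick, lip 3 mm wide, 8 mm high. Origin at the centre of its underside, 10 mm above the worktop. The dishes stand in a straight row along their y axes, 84 mm apart, on a fixed metal tray 96 x 345 x 10 mm.
- dish_stout: Fixed plain grey drip dish in which 'stout' starts (all four look alike): 80 mm square, floor 4 mm thick, lip 3 mm wide, 8 mm high. Origin at the centre of its underside, 10 mm above the worktop. The dishes stand in a straight row along their y axes, 84 mm apart, on a fixed metal tray 96 x 345 x 10 mm.
- dish_jar: Fixed plain grey drip dish in which 'jar' starts (all four look alike): 80 mm square, floor 4 mm thick, lip 3 mm wide, 8 mm high. Origin at the centre of its underside, 10 mm above the worktop. The dishes stand in a straight row along their y axes, 84 mm apart, on a fixed metal tray 96 x 345 x 10 mm.
- rack: Fixed low wooden rack, roughly parallel to the dish row, 0.2 m nearer or farther. Four bays 78 mm square inside, centres at x = 0, y = +126, +42, -42, -126 mm; floor 10 mm above the origin, lips 6 mm wide rising to 18 mm. A dark arch handle, 76 mm high, stands at y = +197 mm, so bay y = +126 is at the handle end. Origin at the centre of the row, on the worktop; z up.
- tub: Tall blue formula tub with a paper band and white flip-top lid, 100 mm across, 144 mm high, loose, 0.8 kg. Origin at the centre of its underside, z up. It stands on the worktop in line with the row of dishes, 115 mm from the centre of the nearest dish, at one end of the row or the other (a blue mug stands at the other end).

How it is judged:
By the outcome, as a careful person would: the job done as asked, in the order asked, and still so for the second after the job is handed in, with the robot touching nothing.
It also fails if it takes over 120 s, if anything falls off the work surface, if the arm or the gripper's body presses on something with over 40 N, if the wrist force passes 120 N, or if a joint passes its speed limit or range.

## Working session

There is one attempt and no reset: what is moved stays moved. The work goes in short steps, Python scripts to look and compute and a tool call to move; the robot and the scene stay as the last step left them, time stands still between calls to the robot, and variables do not carry over. Pictures are saved under pics/ and viewed, at most 14 in all, crops included, and the job is handed in when it is done.

Besides the shell and the picture viewer there is one more tool, called after "Emit:" as name(argument=value, ...) on one line, values as JSON. move_arm: Moves the arm, as the interface text tells. Its arguments: {"type":"object","properties":{"steps":{"type":"array"}},"required":["steps"]}

```bash
ls; mkdir -p pics; python3 - <<'E'
from workcell import ctrl,cams
import cv2
o=ctrl.get_obs();print({k:(v if not hasattr(v,'round') else v) for k,v in o.items()},ctrl.grip_depth)
for n in("side","top"):
    d=cams.get_image(n);cv2.imwrite(f"pics/{n}0.png",d["image"][:,:,::-1])
    print(n,d["camera_matrix"],d["k1"],d["xyz"],d["rotation"])
    for t in("tall","short","stout","jar","tub","rack","dish_tall"):
        print(t,[( [round(float(x)) for x in b["rect"]],round(float(b["p"]),2)) for b in cams.boxes_of(n,t)][:5])
E
```

```text
pics
{'t': 0.0, 'qpos': array([ 1.11901561e+00,  4.23815230e-01,  1.63069062e+00, -4.73150815e-06,
        1.08857283e+00, -1.89829968e-02]), 'qvel': array([-7.99836013e-04,  8.99621245e-04,  8.23973770e-05,  1.57827828e-03,
       -5.60343651e-04, -2.87109952e-04]), 'joint_torque': array([-1.28301454e-03, -5.44629908e+01, -2.73660386e+01,  6.42757863e-02,
        2.26599042e-02, -1.32224495e-04]), 'ee_pos': array([261.86096699, 566.89288443, 221.91743266]), 'orientation': array([-6.74466436e-01, -3.06798671e+00,  2.27116561e-03]), 'ft_force': array([-0.25799751, -0.23422848,  0.00430111]), 'moment': array([-0.0118115 , -0.04367478, -0.00807484]), 'grasp_force': 0.0, 'width': 87.65419463184338} 18.700000000000003
side [[503.50580336   0.         279.24986109]
 [  0.         503.50580336 209.58481245]
 [  0.           0.           1.        ]] -0.1593023269738797 [  78.50412459 -574.71612532  531.59416049] [-2.05139239  0.77006448 -0.39563598]
tall [([171, 174, 30, 75], 0.81)]
short [([229, 223, 33, 60], 0.95)]
stout [([170, 174, 29, 72], 0.72), ([196, 199, 36, 75], 0.62)]
jar [([260, 252, 36, 57], 0.57)]
tub [([317, 279, 78, 127], 0.82)]
rack [([287, 176, 146, 106], 0.82)]
dish_tall [([166, 211, 39, 27], 0.96)]
top [[469.08348488   0.         274.21512645]
 [  0.         469.08348488 207.92957306]
 [  0.           0.           1.        ]] -0.09799939755521939 [471.15908515 -56.15693928 998.5447971 ] [-2.19616126  2.16005443 -0.0612463 ]
tall [([179, 257, 36, 25], 0.6)]
short [([262, 256, 22, 24], 0.74), ([306, 255, 30, 30], 0.57)]
stout [([219, 259, 36, 28], 0.65)]
jar [([304, 255, 28, 27], 0.59)]
tub [([369, 260, 61, 59], 0.93)]
rack [([217, 159, 188, 72], 0.93), ([221, 259, 35, 32], 0.36)]
dish_tall [([186, 253, 40, 40], 0.73)]
```

View pics/side0.png

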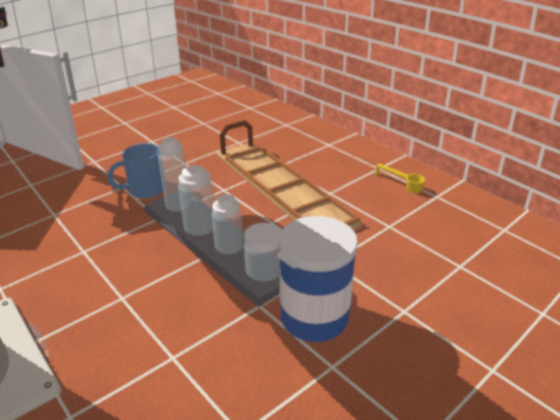

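View pics/top0.png

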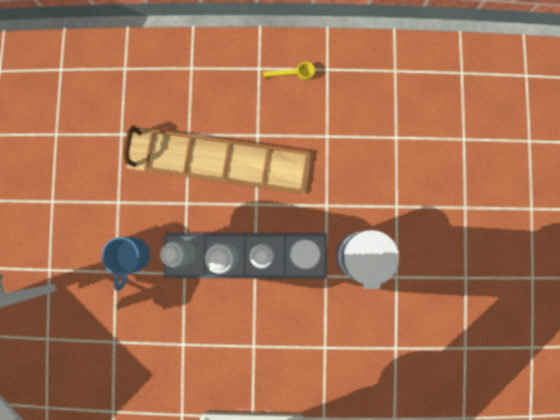

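```bash
cat > h.py <<'E'
from workcell import ctrl,cams
import numpy as np,cv2
from scipy.optimize import minimize
from scipy.spatial.transform import Rotation as R
def cam(n):
    d=cams.get_image(n)
    if n!="wrist":
        r=np.asarray(d["rotation"],float); d["R"]=r if r.shape==(3,3) else R.from_rotvec(r).as_matrix(); d["p"]=np.array(d["xyz"])
    return d
def proj(d,P):
    r=d["R"].T; return cv2.projectPoints(np.asarray(P,float),cv2.Rodrigues(r)[0],-r@d["p"],d["camera_matrix"],np.array([d["k1"],0,0,0.]))[0][:,0]
def ray(d,uv,z):
    s=cv2.undistortPoints(np.array([[uv]],float),d["camera_matrix"],np.array([d["k1"],0,0,0.]))[0,0]
    v=d["R"]@[s[0],s[1],1]; return d["p"]+v*(z-d["p"][2])/v[2]
def hull(pts):
    m=np.zeros((1680,2240),np.uint8);cv2.fillConvexPoly(m,cv2.convexHull(np.round((pts+.5)*4).astype(np.int32)),1)
    return cv2.resize(m.astype(np.float32),(560,420),interpolation=cv2.INTER_AREA)
def iou(a,b): return np.minimum(a,b).sum()/np.maximum(a,b).sum()
DIM=dict(tall=(24,106,135,21),short=(24,66,95,21),stout=(29,86,115,26),jar=(29,50,70,28),tub=(50,130,144,50))
def model(t,x,y,z0):
    r,h,H,rc=DIM[t];a=np.linspace(0,2*np.pi,40);c,s=np.cos(a),np.sin(a)
    rings=[(r,0),(r,h),(rc,h+1),(rc*(1 if t in("jar","tub") else .5),H)]
    return np.vstack([np.c_[x+q*c,y+q*s,0*a+z0+z] for q,z in rings])
E
python3 - <<'E'
from h import *
T,S=cam("top"),cam("side")
for t,uv in dict(jar=(304,255),short=(261,256),stout=(219,259),tall=(172,255),tub=(369,258)).items():
    z0=0 if t=="tub" else 14
    g=ray(T,uv,z0+DIM[t][2])[:2]
    out=[]
    for n,d in(("top",T),("side",S)):
        best=None
        for c in cams.cut_out(n,t):
            m=np.asarray(c["pixels"]).astype(np.float32)
            r=minimize(lambda q:1-iou(hull(proj(d,model(t,*q,z0))),m),g,method="Nelder-Mead",options=dict(initial_simplex=[g,g+[8,0],g+[0,8]],xatol=.2))
            out.append((n,round(float(c["p"]),2),r.x.round(1).tolist(),round(1-r.fun,2)))
    print(t,g.round(1),out)
for uv in[(163,234),(327,234),(326,277),(164,276)]: print("traycorner",ray(T,uv,18).round(1))
for c in cams.cut_out("top","rack"):
    m=np.asarray(c["pixels"]).astype(np.float32)
    q,_=cv2.findContours(m.astype(np.uint8),0,1);q=max(q,key=cv2.contourArea);b=cv2.boxPoints(cv2.minAreaRect(q))
    print("rack",c["p"],c["rect"],b.round(1).tolist(),[ray(T,u,18).round(1).tolist() for u in b])
im=T["image"][:,:,::-1]
cv2.imwrite("pics/crop1.png",cv2.resize(im[115:285,100:340],(792,561),interpolation=cv2.INTER_CUBIC))
E
```

```text
jar [ 445.3 -101.5] [('top', 0.84, [448.7, -104.3], np.float64(0.89)), ('side', 0.78, [449.7, -98.8], np.float64(0.91))]
short [442.8 -19.1] [('top', 0.63, [442.4, -19.2], np.float64(0.95)), ('side', 0.91, [444.9, -12.3], np.float64(0.95))]
stout [436.4  57.8] [('top', 0.9, [437.7, 60.8], np.float64(0.96)), ('side', 0.77, [439.5, 68.4], np.float64(0.92))]
tall [442.6 141.3] [('top', 0.71, [443.2, 146.9], np.float64(0.93)), ('side', 0.96, [448.3, 158.1], np.float64(0.75))]
tub [ 443.4 -216.8] [('top', 0.95, [444.6, -221.9], np.float64(0.95)), ('side', 0.65, [447.6, -216.3], np.float64(0.97))]
traycorner [481.9 192.3  18. ]
traycorner [ 487.9 -152.2   18. ]
traycorner [ 398.6 -151.2   18. ]
traycorner [393.9 187.6  18. ]
rack 0.86 [218.0, 161.1, 194.3, 67.4] [[120.19999694824219, 168.5], [126.19999694824219, 124.80000305175781], [312.0, 150.60000610351562], [305.8999938964844, 194.3000030517578]] [[620.2, 290.5, 18.0], [715.7, 281.8, 18.0], [663.7, -118.9, 18.0], [570.5, -107.2, 18.0]]
```

View pics/crop1.png

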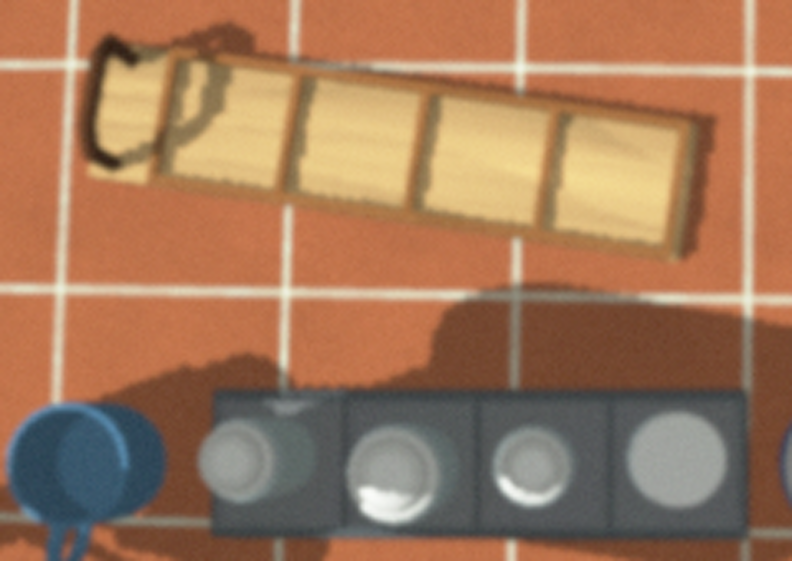

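```bash
python3 - <<'E'
from h import *
T=cam("top")
f=lambda u,v,z:ray(T,(100+(u+.5)/3.3-.5,115+(v+.5)/3.3-.5),z)[:2]
P=np.array([f(u,v,18) for u,v in[(168,117),(292,131),(421,151),(550,170),(684,187)]])
Y=np.array([168,84,0,-84,-168.])
print(P.round(1).tolist())
s=np.polyfit(Y,P,1);d=s[0]/np.linalg.norm(s[0]);c=P.mean(0);print("scale",np.linalg.norm(s[0]),"centre",c,"ydir",d,"ang from y (ccw)",np.degrees(np.arctan2(-d[0],d[1])))
for n,y in zip(("jar","short","stout","tall"),(126,42,-42,-126)): print(n,(c+d*y).round(1))
D=np.array([f(u,463,18) for u in(345,478,611)]);print("dish dividers",D.round(1).tolist())
for n in("top","side"):
  pass
# side camera check: project rack lip corners and dish centres
S=cam("side")
xd=np.array([d[1],-d[0]])
im=S["image"][:,:,::-1].copy(); im=cv2.resize(im[100:300,120:400],(784,560),interpolation=cv2.INTER_CUBIC)
def dot(p,col):
    q=proj(S,[p])[0]; cv2.circle(im,tuple(int(x) for x in np.round((q-[120,100]+.5)*2.8)),3,col,-1)
for y in Y:
    for x in(-42,42): dot([*(c+d*y+xd*x),18],(255,0,0))
dd=(D[0]-D[2])/168
dd/=np.linalg.norm(dd); xx=np.array([dd[1],-dd[0]])
for y in(168,84,0,-84,-168):
    for x in(-38,38): dot([*(D[1]+dd*y+xx*x),18],(0,255,255))
print(dd)
cv2.imwrite("pics/side1.png",im)
E
```

```text
[[660.5, 225.7], [652.1, 144.1], [640.0, 60.1], [628.8, -22.9], [619.2, -108.7]]
scale 1.003032899452314 centre [640.13210036  59.64538796] ydir [0.12578368 0.99205769] ang from y (ccw) -7.226014388156149
jar [656.  184.6]
short [645.4 101.3]
stout [634.8  18. ]
tall [624.3 -65.4]
dish dividers [[439.8, 103.7], [441.4, 19.2], [442.9, -64.8]]
[-0.01873833  0.99982442]
```

View pics/side1.png

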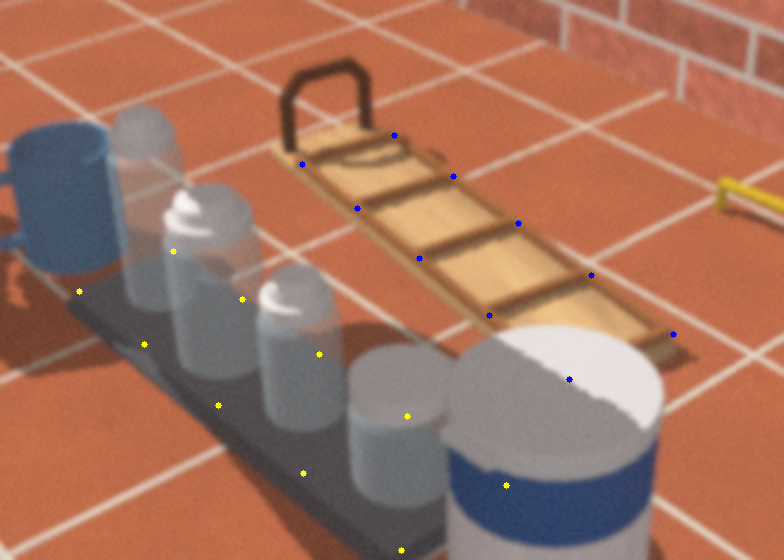

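Emit:
move_arm(steps=[[[0,0,-0.5],1,0],[[0,0,-0.5],1,0],[[0,0,0],1,0],[[0,0,0],1,0],[[0,0,0],1,0],[[0,0,0],1,0],[[0,0,0],1,0],[[0,0,0],1,0],[[0,0,0],1,0],[[0,0,0],1,0],[[0,0,0],1,0],[[0,0,0],1,0],[[0,0,0],0.8,0],[[0,1,0],0,0],[[0,1,0],0,0],[[0,1,0],0,0],[[0,1,0],0,0],[[0,1,0],0,0],[[0,1,0],0,0],[[0,1,0],0,0]])

```text
t: 3.22
ee_pos: [438.2, 570.9, 247.6]
orientation: [2.198, 2.245, -0.0]
ft_force: [-0.8, -0.3, -0.4]
width: 87.7
grasp_force: 0.1
```

Emit:
move_arm(steps=[[[-1,0,0],0,0],[[-1,0,0],0,0],[[-1,0,0],0,0],[[-1,0,0],0,0],[[-1,0,0],0,0],[[-1,0,0],0,0],[[-1,0,0],0,0],[[-1,0,0],0,0],[[-1,0,0],0,0],[[-1,0,0],0,0],[[-1,0,0],0,0],[[-1,0,0],0,0],[[-1,0,0],0,0],[[-1,0,0],0,0],[[-1,0,0],0,0],[[-1,0,0],0,0],[[-1,0,0],0,0],[[-1,0,0],0,0],[[-1,0,0],0,0],[[0,0,0],0,0]])

```text
t: 4.88
ee_pos: [446.8, 93.2, 247.8]
orientation: [2.2, 2.241, -0.001]
ft_force: [-0.1, -0.6, -1.0]
width: 88.0
grasp_force: 0.0
```

```bash
cat >> h.py <<'E'
def wcam():
    o=ctrl.get_obs();d=cams.get_image("wrist");M=np.array(d["mount"]);r=R.from_rotvec(o["orientation"]).as_matrix()
    d["R"]=r@M[:3,:3];d["p"]=np.array(o["ee_pos"])+r@M[:3,3];return d,o
def fit(d,n,t,g,z0):
    out=[]
    for c in cams.cut_out(n,t):
        m=np.asarray(c["pixels"]).astype(np.float32);g=np.array(g,float)
        r=minimize(lambda q:1-iou(hull(proj(d,model(t,*q,z0))),m),g,method="Nelder-Mead",options=dict(initial_simplex=[g,g+[8,0],g+[0,8]],xatol=.2))
        out.append((t,round(float(c["p"]),2),r.x.round(1).tolist(),round(float(1-r.fun),2)))
    return out
E
python3 - <<'E'
from h import *
d,o=wcam();print(d["mount"],d["p"])
for t,g in dict(jar=(446,-104),short=(443,-19),stout=(438,61),tall=(443,147)).items(): print(fit(d,"wrist",t,g,14))
cv2.imwrite("pics/w1.png",d["image"][:,:,::-1])
E
```

```text
[[ 1.29815423e-04 -9.69597198e-01 -2.44706471e-01  6.70482583e+01]
 [ 9.99999701e-01 -6.07105578e-05  7.71046922e-04  5.11237373e-01]
 [-7.62461202e-04 -2.44706498e-01  9.69596900e-01 -1.61872716e+02]
 [ 0.00000000e+00  0.00000000e+00  0.00000000e+00  1.00000000e+00]] [446.04671552 160.40569412 409.58763453]
[('jar', 0.76, [448.3, -100.8], 0.57)]
[('short', 0.62, [442.9, -11.6], 0.67)]
[('stout', 0.6, [437.4, 61.5], 0.97)]
[('tall', 0.82, [444.6, 149.0], 0.94), ('tall', 0.6, [443.0, 147.0], 0.0)]
```

View pics/w1.png

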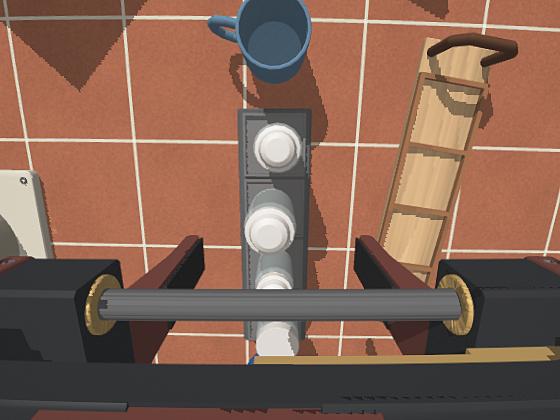

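Emit:
move_arm(steps=[[[-1,0,0],0,0],[[-1,0,0],0,0],[[-1,0,0],0,0],[[-1,0,0],0,0],[[-1,0,0],0,0],[[0,0,0],0,0],[[0,0,0],0,0]])

```text
t: 5.72
ee_pos: [449.9, -28.8, 247.6]
orientation: [-2.199, -2.243, -0.0]
ft_force: [0.6, 0.3, 0.8]
width: 88.0
grasp_force: 0.0
```

```bash
python3 - <<'E'
from h import *
d,o=wcam();print(o["ee_pos"])
for t,g in dict(jar=(448,-104),short=(443,-19),stout=(438,61)).items(): print(fit(d,"wrist",t,g,14))
E
```

```text
[449.86174052 -28.80322805 247.63930544]
[('jar', 0.95, [448.3, -100.5], 0.94), ('jar', 0.36, [444.4, -134.7], 0.06)]
[('short', 0.93, [442.8, -16.2], 0.97)]
[('stout', 0.82, [437.6, 62.6], 0.96)]
```

Emit:
move_arm(steps=[[[-1,-0.1,0],0,0],[[-1,0,0],0,0],[[-0.9,0,0.5],0,0],[[0,0,1],0,0],[[0,0,1],0,0],[[0,0,1],0,0],[[0,0,1],0,0],[[0,0,1],0,0],[[0,0,1],0,0],[[0,0,1],0,0],[[0,0,0.8],0,0],[[0,0,0.4],0,0],[[0,0,0],0,0],[[0,0,0],0,0]])

```text
t: 7.08
ee_pos: [448.8, -100.9, 30.2]
orientation: [-2.197, -2.245, 0.001]
ft_force: [-0.5, 0.0, 0.0]
width: 87.7
grasp_force: 0.0
```

Emit:
move_arm(steps=[[[0,0,0],0,0.5],[[0,0,0],0,0.5],[[0,0,0],0,1],[[0,0,0],0,1],[[0,0,0],0,1],[[0,0,0],0,1],[[0,0,0],0,1],[[0,0,0],0,1],[[0,0,0],0,1]])

```text
t: 7.83
ee_pos: [448.8, -101.5, 30.7]
orientation: [2.198, 2.244, 0.0]
ft_force: [-1.2, 0.3, 7.0]
width: 57.9
grasp_force: 30.0
```

Emit:
move_arm(steps=[[[0,0,-0.5],0,1],[[0,0,-1],0,1],[[0,0,-1],0,1],[[0,0,-1],0,1],[[0,0,-1],0,1],[[0,0,-1],0,1],[[0,0,-1],0,1],[[0.3,0.25,-0.5],0,1],[[1,0.75,0],0,1],[[1,0.75,0],0,1],[[1,0.75,0],0,1],[[1,0.75,0],0,1],[[1,0.75,0],0,1],[[1,0.75,0],0,1],[[1,0.75,0],0,1],[[1,0.75,0],0,1],[[1,0.75,0],0,1],[[1,0.75,0],0,1],[[0.7,0.5,0],0,1],[[0.3,0.25,0],0,1]])

```text
t: 9.5
ee_pos: [656.1, 187.9, 204.6]
orientation: [-2.196, -2.246, -0.001]
ft_force: [-0.5, -0.7, -1.1]
width: 57.2
grasp_force: 30.0
```

Emit:
move_arm(steps=[[[0,0,0],0.8,1],[[0,0,0],0.8,1],[[0,0,0.5],0.1,1],[[0,0,1],0,1],[[0,0,1],0,1],[[0,0,0.5],0,1],[[0,0,0],0,1],[[0,0,0],0,1]])

```text
t: 10.17
ee_pos: [654.5, 185.0, 129.3]
orientation: [-2.357, -2.075, 0.003]
ft_force: [0.3, -0.1, -1.0]
width: 57.8
grasp_force: 30.0
```

Emit:
move_arm(steps=[[[0,0,1],0,1],[[0,0,1],0,1],[[0,0,0.9],0,1],[[0,0,0.6],0,1],[[0,0,0.3],0,1],[[0,0,0.1],0,1],[[0,0,0.1],0,1],[[0,0,0],0,1],[[0,0,0],0,1]])

```text
t: 10.92
ee_pos: [656.1, 185.8, 31.4]
orientation: [2.358, 2.075, 0.003]
ft_force: [-0.1, -0.2, -0.6]
width: 57.5
grasp_force: 30.0
```

Emit:
move_arm(steps=[[[0,0,0.05],0,1],[[0,0,0],0,1],[[0,0,0],0,1]])

```text
t: 11.17
ee_pos: [655.4, 185.6, 29.4]
orientation: [2.358, 2.075, 0.001]
ft_force: [-0.6, -0.4, -1.6]
width: 57.8
grasp_force: 30.0
```

Emit:
move_arm(steps=[[[0,0,0.06],0,1],[[0,0,0],0,1],[[0,0,0],0,1]])

```text
t: 11.42
ee_pos: [655.1, 185.5, 27.3]
orientation: [-2.358, -2.076, 0.0]
ft_force: [-0.2, -0.7, -1.1]
width: 57.8
grasp_force: 30.0
```

Emit:
move_arm(steps=[[[0,0,0.04],0,1],[[0,0,0],0,1],[[0,0,0],0,1]])

```text
t: 11.67
ee_pos: [655.3, 185.6, 26.8]
orientation: [2.358, 2.076, 0.0]
ft_force: [-1.5, -0.1, 3.8]
width: 57.4
grasp_force: 30.0
```

Emit:
move_arm(steps=[[[0,0,0],0,0.5],[[0,0,0],0,0],[[0,0,0],0,0],[[0,0,0],0,0],[[0,0,0],0,0],[[0,0,0],0,0],[[0,0,-0.5],0,0],[[0,0,-1],0,0],[[0,0,-1],0,0],[[0,0,-1],0,0],[[0,0,-1],0,0],[[0,0,-1],0,0],[[0,0,-1],0,0],[[0,0,-0.5],0,0],[[0,0,0],-0.8,0],[[0,0,0],-0.9,0]])

```text
t: 13.0
ee_pos: [655.8, 185.7, 203.3]
orientation: [2.194, 2.247, 0.004]
ft_force: [-0.3, -0.5, -0.8]
width: 87.6
grasp_force: 0.0
```

Emit:
move_arm(steps=[[[-0.5,-0.6,0],0,0],[[-0.9,-1,0],0,0],[[-0.9,-1,0],0,0],[[-0.9,-1,0],0,0],[[-0.9,-1,0],0,0],[[-0.9,-1,0],0,0],[[-0.9,-1,0],0,0],[[-0.9,-1,0],0,0],[[-0.9,-0.8,0],0,0],[[-0.3,-0.2,0],0,0],[[0,0,0],0,0],[[0,0,0],0,0]])

```text
t: 14.0
ee_pos: [445.5, -19.0, 201.9]
orientation: [2.199, 2.242, 0.002]
ft_force: [-0.2, 1.4, 0.9]
width: 87.9
grasp_force: 0.0
```

```bash
python3 - <<'E'
from h import *
print(ctrl.get_obs()["ee_pos"])
T=cam("top")
for t,g in dict(jar=(655,185),).items(): print(fit(T,"top",t,g,10))
cv2.imwrite("pics/top2.png",T["image"][:,:,::-1])
E
```

```text
[445.46215498 -18.95361536 201.91672549]
[('jar', 0.7, [653.9, 183.4], 0.92)]
```

View pics/top2.png

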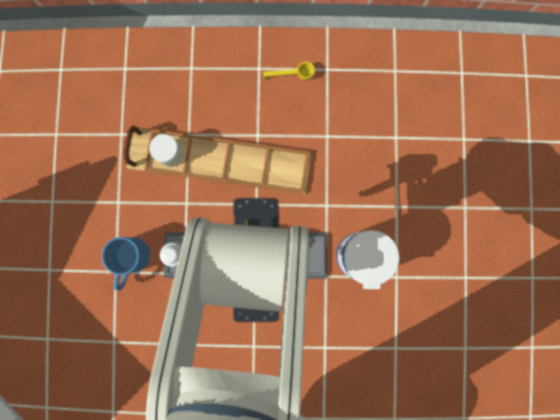

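Emit:
move_arm(steps=[[[0.08,-0.1,0],0,0],[[0,0,0.5],0,0],[[0,0,1],0,0],[[0,0,1],0,0],[[0,0,1],0,0],[[0,0,1],0,0],[[0,0,1],0,0],[[0,0,0.7],0,0],[[0,0,0.3],0,0],[[0,0,0],0,0],[[0,0,0],0,0.5],[[0,0,0],0,0.5],[[0,0,0],0,1],[[0,0,0],0,1],[[0,0,0],0,1],[[0,0,0],0,1],[[0,0,0],0,1],[[0,0,0],0,1],[[0,0,0],0,1]])

```text
t: 15.68
ee_pos: [442.4, -17.1, 39.4]
orientation: [2.198, 2.244, 0.001]
ft_force: [0.3, 0.2, 6.4]
width: 47.2
grasp_force: 30.0
```

Emit:
move_arm(steps=[[[0,0,-0.5],0,1],[[0,0,-1],0,1],[[0,0,-1],0,1],[[0,0,-1],0,1],[[0,0,-1],0,1],[[0,0,-1],0,1],[[0,0,-1],0,1],[[0.3,0.5,0],0,1],[[0.6,1,0],0,1],[[0.6,1,0],0,1],[[0.6,1,0],0,1],[[0.6,1,0],0,1],[[0.6,1,0],0,1],[[0.6,1,0],0,1],[[0.5,1,0],0,1],[[0.2,0.5,0],0,1],[[0,0.2,0],0,1],[[0,0,0],0.8,1],[[0,0,0],0.9,1],[[0,0,0],0,1]])

```text
t: 17.35
ee_pos: [643.5, 102.1, 199.8]
orientation: [-2.36, -2.071, 0.003]
ft_force: [-1.1, 0.4, -1.5]
width: 47.6
grasp_force: 30.0
```

Emit:
move_arm(steps=[[[0,0,0.5],0,1],[[0,0,1],0,1],[[0,0,1],0,1],[[0,0,1],0,1],[[0,0,1],0,1],[[0,0,0.8],0,1],[[0,0,0.5],0,1],[[0,0,0.2],0,1],[[0,0,0],0,1],[[0,0,0],0,1]])

```text
t: 18.18
ee_pos: [644.8, 102.3, 51.8]
orientation: [2.357, 2.076, 0.001]
ft_force: [0.1, -0.0, -0.0]
width: 47.6
grasp_force: 30.0
```

Emit:
move_arm(steps=[[[0,0,0.3],0,1],[[0,0,0.2],0,1],[[0,0,0.06],0,1],[[0,0,0],0,1],[[0,0,0],0,1]])

```text
t: 18.6
ee_pos: [644.5, 102.3, 37.5]
orientation: [2.358, 2.076, 0.0]
ft_force: [0.2, -0.6, -1.2]
width: 47.2
grasp_force: 30.0
```

Emit:
move_arm(steps=[[[0,0,0.05],0,1],[[0,0,0],0,1],[[0,0,0],0,1]])

```text
t: 18.85
ee_pos: [644.5, 102.3, 36.3]
orientation: [2.358, 2.076, 0.0]
ft_force: [-0.6, 0.2, -1.6]
width: 47.0
grasp_force: 30.0
```

Emit:
move_arm(steps=[[[0,0,0.04],0,1],[[0,0,0],0,1],[[0,0,0],0,1]])

```text
t: 19.1
ee_pos: [644.7, 102.3, 35.4]
orientation: [2.358, 2.075, 0.001]
ft_force: [-0.1, -0.7, 0.7]
width: 47.6
grasp_force: 30.0
```

Emit:
move_arm(steps=[[[0,0,0.02],0,1],[[0,0,0],0,0.5],[[0,0,0],0,0],[[0,0,0],0,0],[[0,0,0],0,0],[[0,0,0],0,0],[[0,0,0],0,0],[[0,0,-0.5],0,0],[[0,0,-1],0,0],[[0,0,-1],0,0],[[0,0,-1],0,0],[[0,0,-1],0,0],[[0,0,-1],0,0],[[0,0,-1],0,0],[[0,0,-0.5],0,0],[[0,0,0],-0.8,0],[[0,0,0],-0.9,0]])

```text
t: 20.52
ee_pos: [645.0, 102.3, 211.5]
orientation: [2.193, 2.247, 0.003]
ft_force: [-0.3, 0.3, -0.7]
width: 87.9
grasp_force: 0.0
```

Emit:
move_arm(steps=[[[-0.1,-0.5,0],0,0],[[-0.2,-1,0],0,0],[[-0.2,-1,0],0,0],[[-0.2,-1,0],0,0],[[-0.2,-1,0],0,0],[[-0.2,-1,0],0,0],[[-0.2,-1,0],0,0],[[-0.16,-1,0],0,0],[[0,-0.6,0],0,0],[[0,-0.2,0],0,0],[[0,0,0],0,0],[[0,0,0],0,0]])

```text
t: 21.52
ee_pos: [438.8, 61.6, 210.1]
orientation: [2.197, 2.244, 0.002]
ft_force: [0.6, 1.4, -0.4]
width: 87.9
grasp_force: 0.0
```

```bash
python3 - <<'E'
from h import *
print(ctrl.get_obs()["ee_pos"])
T=cam("top")
for t,g in dict(jar=(655,185),short=(644,102)).items(): print(fit(T,"top",t,g,10))
E
```

```text
[438.75250851  61.60086668 210.13253662]
[('jar', 0.8, [653.9, 183.4], 0.92), ('jar', 0.56, [655.0, 185.0], 0.0)]
[('short', 0.94, [643.3, 101.3], 0.92)]
```

Emit:
move_arm(steps=[[[0,-0.05,0],0,0],[[0,0,0.5],0,0],[[0,0,1],0,0],[[0,0,1],0,0],[[0,0,1],0,0],[[0,0,1],0,0],[[0,0,1],0,0],[[0,0,0.6],0,0],[[0,0,0.3],0,0],[[0,0,0],0,0],[[0,0,0],0,0.5],[[0,0,0],0,0.5],[[0,0,0],0,1],[[0,0,0],0,1],[[0,0,0],0,1],[[0,0,0],0,1],[[0,0,0],0,1],[[0,0,0],0,1],[[0,0,0],0,1]])

```text
t: 23.25
ee_pos: [437.2, 61.5, 50.4]
orientation: [2.197, 2.244, 0.002]
ft_force: [-0.6, -0.4, 7.0]
width: 57.1
grasp_force: 30.0
```

Emit:
move_arm(steps=[[[0,0,-0.5],0,1],[[0,0,-1],0,1],[[0,0,-1],0,1],[[0,0,-1],0,1],[[0,0,-1],0,1],[[0,0,-1],0,1],[[0,0,-0.5],0,1],[[-0.1,0.5,0],0,1],[[-0.3,1,0],0,1],[[-0.3,1,0],0,1],[[-0.3,1,0],0,1],[[-0.3,1,0],0,1],[[-0.3,1,0],0,1],[[-0.3,1,0],0,1],[[0,0.9,0],0,1],[[0,0.5,0],0,1],[[0,0,0],0.8,1],[[0,0,0],0.9,1],[[0,0,0],0,1]])

```text
t: 24.83
ee_pos: [634.9, 17.7, 197.6]
orientation: [-2.36, -2.071, 0.003]
ft_force: [0.3, -0.1, -2.1]
width: 57.2
grasp_force: 30.0
```

Emit:
move_arm(steps=[[[0,0,0.5],0,1],[[0,0,1],0,1],[[0,0,1],0,1],[[0,0,1],0,1],[[0,0,1],0,1],[[0,0,0.6],0,1],[[0,0,0.4],0,1],[[0,0,0.1],0,1],[[0,0,0],0,1],[[0,0,0],0,1]])

```text
t: 25.67
ee_pos: [635.5, 18.1, 60.1]
orientation: [2.357, 2.076, 0.001]
ft_force: [0.7, -0.2, -1.9]
width: 57.5
grasp_force: 30.0
```

Contact expected at z ≈ 46.4.

Emit:
move_arm(steps=[[[0,0,0.25],0,1],[[0,0,0.15],0,1],[[0,0,0.06],0,1],[[0,0,0],0,1],[[0,0,0],0,1]])

```text
t: 26.08
ee_pos: [635.0, 18.1, 48.3]
orientation: [2.358, 2.076, 0.0]
ft_force: [-0.4, 0.1, -1.9]
width: 57.4
grasp_force: 30.0
```

Emit:
move_arm(steps=[[[0,0,0.04],0,1],[[0,0,0],0,1],[[0,0,0],0,1]])

```text
t: 26.33
ee_pos: [635.0, 18.1, 47.3]
orientation: [2.358, 2.076, 0.0]
ft_force: [0.1, -0.3, -2.2]
width: 57.7
grasp_force: 30.0
```

Emit:
move_arm(steps=[[[0,0,0.04],0,1],[[0,0,0],0,1],[[0,0,0],0,1]])

```text
t: 26.58
ee_pos: [635.2, 18.1, 46.5]
orientation: [2.358, 2.075, 0.001]
ft_force: [0.5, -0.2, 1.1]
width: 57.4
grasp_force: 30.0
```

Emit:
move_arm(steps=[[[0,0,0.02],0,1],[[0,0,0],0,0.5],[[0,0,0],0,0],[[0,0,0],0,0],[[0,0,0],0,0],[[0,0,0],0,0],[[0,0,0],0,0],[[0,0,-0.5],0,0],[[0,0,-1],0,0],[[0,0,-1],0,0],[[0,0,-1],0,0],[[0,0,-1],0,0],[[0,0,-1],0,0],[[0,0,-1],0,0],[[0,0,-0.5],0,0],[[0,0,0],-0.8,0],[[0,0,0],-0.9,0]])

```text
t: 28.0
ee_pos: [635.5, 18.1, 222.4]
orientation: [2.193, 2.247, 0.003]
ft_force: [0.5, -1.1, 0.1]
width: 87.7
grasp_force: 0.0
```

Emit:
move_arm(steps=[[[0.4,-0.5,0],0,0],[[0.7,-1,0],0,0],[[0.7,-1,0],0,0],[[0.7,-1,0],0,0],[[0.7,-1,0],0,0],[[0.7,-1,0],0,0],[[0.7,-1,0],0,0],[[0.6,-0.7,0],0,0],[[0.15,-0.3,0],0,0],[[0,0,0],0,0],[[0,0,0],0,0]])

```text
t: 28.92
ee_pos: [445.3, 147.8, 221.0]
orientation: [2.196, 2.245, 0.001]
ft_force: [0.5, -0.6, 0.2]
width: 88.1
grasp_force: 0.0
```

```bash
python3 - <<'E'
from h import *
print(ctrl.get_obs()["ee_pos"])
T,S=cam("top"),cam("side")
for t,g in dict(jar=(655,185),short=(644,102),stout=(635,18)).items(): print(fit(T,"top",t,g,10))
print(fit(S,"side","tall",(444,148),14))
E
```

```text
[445.28472644 147.83782115 221.02885203]
[('jar', 0.66, [644.4, 238.9], 0.14), ('jar', 0.61, [654.5, 183.4], 0.94), ('jar', 0.58, [655.0, 185.0], 0.0), ('jar', 0.24, [655.0, 185.0], 0.0)]
[]
[('stout', 0.71, [634.6, 18.0], 0.91)]
[('tall', 0.66, [447.0, 154.6], 0.95), ('tall', 0.57, [444.0, 148.0], 0.0)]
```

Emit:
move_arm(steps=[[[0.04,-0.04,0],0,0],[[0,0,0.5],0,0],[[0,0,1],0,0],[[0,0,1],0,0],[[0,0,1],0,0],[[0,0,1],0,0],[[0,0,1],0,0],[[0,0,0.6],0,0],[[0,0,0.3],0,0],[[0,0,0],0,0],[[0,0,0],0,0.5],[[0,0,0],0,0.5],[[0,0,0],0,1],[[0,0,0],0,1],[[0,0,0],0,1],[[0,0,0],0,1],[[0,0,0],0,1],[[0,0,0],0,1],[[0,0,0],0,1]])

```text
t: 30.8
ee_pos: [444.0, 148.9, 61.0]
orientation: [2.198, 2.244, 0.001]
ft_force: [0.0, -0.3, 5.7]
width: 47.7
grasp_force: 30.0
```

Emit:
move_arm(steps=[[[0,0,-0.5],0,1],[[0,0,-1],0,1],[[0,0,-1],0,1],[[0,0,-1],0,1],[[0,0,-1],0,1],[[0,0,-1],0,1],[[0,0,-0.5],0,1],[[-0.5,0.4,0],0,1],[[-1,0.8,0],0,1],[[-1,0.8,0],0,1],[[-1,0.8,0],0,1],[[-1,0.8,0],0,1],[[-1,0.8,0],0,1],[[-1,0.8,0],0,1],[[-1,0.8,0],0,1],[[-0.9,0.8,0],0,1],[[-0.3,0.25,0],0,1],[[0,0,0],0.8,1],[[0,0,0],0.9,1],[[0,0,0],0,1]])

```text
t: 32.47
ee_pos: [623.7, -64.8, 209.8]
orientation: [-2.36, -2.071, 0.002]
ft_force: [0.6, -0.2, -1.4]
width: 47.4
grasp_force: 30.0
```

Emit:
move_arm(steps=[[[0,0,0.5],0,1],[[0,0,1],0,1],[[0,0,1],0,1],[[0,0,1],0,1],[[0,0,1],0,1],[[0,0,0.6],0,1],[[0,0,0.4],0,1],[[0,0,0.1],0,1],[[0,0,0],0,1],[[0,0,0],0,1]])

```text
t: 33.3
ee_pos: [625.0, -64.8, 71.3]
orientation: [2.357, 2.076, 0.001]
ft_force: [0.3, -0.9, -1.2]
width: 47.7
grasp_force: 30.0
```

Emit:
move_arm(steps=[[[0,0,0.25],0,1],[[0,0,0.16],0,1],[[0,0,0.06],0,1],[[0,0,0],0,1],[[0,0,0],0,1]])

```text
t: 33.72
ee_pos: [624.5, -64.9, 59.0]
orientation: [2.358, 2.076, 0.0]
ft_force: [0.1, -0.3, -2.2]
width: 47.4
grasp_force: 30.0
```

Emit:
move_arm(steps=[[[0,0,0.04],0,1],[[0,0,0],0,1],[[0,0,0],0,1]])

```text
t: 33.97
ee_pos: [624.5, -64.9, 58.0]
orientation: [2.358, 2.075, 0.0]
ft_force: [-1.1, -0.5, -1.0]
width: 47.4
grasp_force: 30.0
```

Emit:
move_arm(steps=[[[0,0,0.04],0,1],[[0,0,0],0,1],[[0,0,0],0,1]])

```text
t: 34.22
ee_pos: [624.7, -65.0, 57.1]
orientation: [2.358, 2.075, 0.0]
ft_force: [0.4, 0.6, 0.2]
width: 47.4
grasp_force: 30.0
```

Emit:
move_arm(steps=[[[0,0,0.03],0,1],[[0,0,0],0,1],[[0,0,0],0,1]])

```text
t: 34.47
ee_pos: [624.7, -65.0, 57.1]
orientation: [2.358, 2.075, 0.0]
ft_force: [-1.3, 1.0, 5.5]
width: 47.6
grasp_force: 30.0
```

Firm contact. Release, rise and back away so the cameras see the rack.

Emit:
move_arm(steps=[[[0,0,0],0,0.5],[[0,0,0],0,0],[[0,0,0],0,0],[[0,0,0],0,0],[[0,0,0],0,0],[[0,0,0],0,0],[[0,0,-0.5],0,0],[[0,0,-1],0,0],[[0,0,-1],0,0],[[0,0,-1],0,0],[[0,0,-1],0,0],[[0,0,-1],0,0],[[0,0,-1],0,0],[[0,0,-1],0,0],[[0,0,-0.5],0,0],[[0,-1,0],0,0],[[0,-1,0],0,0],[[0,-1,0],0,0],[[0,-1,0],0,0],[[0,-1,0],0,0]])

```text
t: 36.13
ee_pos: [499.0, -48.8, 256.1]
orientation: [-2.358, -2.075, 0.0]
ft_force: [-0.0, -0.1, 0.0]
width: 87.8
grasp_force: 0.0
```

Emit:
move_arm(steps=[[[0,-1,0],0,0],[[0,-1,0],0,0],[[0,-0.5,0],0,0],[[0,0,0],0,0],[[0,0,0],0,0]])

```text
t: 36.55
ee_pos: [439.1, -41.2, 256.7]
orientation: [2.357, 2.075, 0.002]
ft_force: [-0.0, 0.2, 1.0]
width: 88.1
grasp_force: 0.0
```

```bash
python3 - <<'E'
from h import *
T,S=cam("top"),cam("side")
print(fit(T,"top","tub",(444.6,-222),0))
im=np.hstack([cv2.resize(d["image"][60:290,100:420],(400,288)) for d in(T,S)])
cv2.imwrite("pics/end.png",im[:,:,::-1])
E
```

```text
[('tub', 0.83, [444.5, -221.4], 0.93)]
```

View pics/end.png

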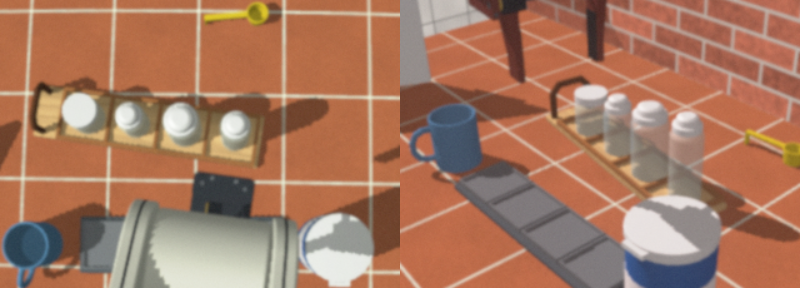

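The picture shows all four upright in the rack: jar at the handle end (80,112), then short (130,118), stout (183,122) and tall (236,128). The tub has not moved.

```bash
python3 -c "
from workcell import ctrl
print(ctrl.close_job())"
```

```text
the job is handed in; nothing more can be done
None
```

All four glass containers stand upright in the rack, in order from the handle end: jar, short, stout, tall; each was lowered onto its bay floor, the tub has not moved, and I handed the job in at about 37 s.

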